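# Tip the large grinding balls out of a divided tray

### The job

Pick up the divided tray by its post and tip it toward one corner over the steel pan, so that only the compartment with the two large grinding balls empties, both of them into the pan, and every small ball stays in its own compartment. Then stand the tray level on the bench again, anywhere free, and let go, leaving the dish, marker, flask and bottle where they are.

Things in the scene. Friction and masses are not known exactly. Their poses are not given: they have to be found in the camera images.
- tray: Loose grey plastic tray, 210 mm square, 0.3 to 0.45 kg empty (balls 0.27 kg more). Origin: centre of underside; z up, x and y along its sides. Floor 4 mm thick. Outer walls and two crossed dividers (on its x and y axes), all 4 mm thick, tops 40 mm above the underside, make four compartments. The large balls' one is at +x, +y.
- tray_corner (a point): Outer corner of the large balls' compartment, at (105, 105, 0) mm from the tray's origin. At all four outer corners the walls stop 54 mm short along both sides; a 2 mm lip above the floor remains. Balls start rolling at about 7 degrees of tilt; at 45 to 50 degrees straight toward a corner all of that compartment roll out, and walls and dividers hold the rest.
- tray_post (a point): Where to hold the tray: on its handle, a square upright post at its centre, 26 by 26 mm, sides parallel to the tray's x and y, its top 110 mm above the tray's underside. This point is on the post's axis, 85 mm above the underside. Grip firmly (about 50 N).
- pan: Loose open stainless-steel pan, 180 mm square, 55 mm high, walls and floor 4 mm, 1.1 kg. Origin: centre of its underside, z up, x and y parallel to its sides.
- big1_center (a point): Centre of a large white ceramic grinding ball, 36 mm across, 60 g; lies in the tray's +x, +y compartment at the start.
- big2_center (a point): Centre of a large white ceramic grinding ball, 36 mm across, 60 g; lies in the tray's +x, +y compartment at the start.
- small1_center (a point): Centre of a small white ceramic grinding ball, 26 mm across, 25 g; lies in the tray's +x, -y compartment and must stay in it.
- small2_center (a point): Centre of a small white ceramic grinding ball, 26 mm across, 25 g; lies in the tray's +x, -y compartment and must stay in it.
- small3_center (a point): Centre of a small white ceramic grinding ball, 26 mm across, 25 g; lies in the tray's -x, +y compartment and must stay in it.
- small4_center (a point): Centre of a small white ceramic grinding ball, 26 mm across, 25 g; lies in the tray's -x, +y compartment and must stay in it.
- small5_center (a point): Centre of a small white ceramic grinding ball, 26 mm across, 25 g; lies in the tray's -x, -y compartment and must stay in it.
- small6_center (a point): Centre of a small white ceramic grinding ball, 26 mm across, 25 g; lies in the tray's -x, -y compartment and must stay in it.
- dish: Bystander: closed flat glass dish, 80 mm across, 18 mm high, loose on the bench between tray and pan. Origin: centre of its underside.
- marker: Bystander: white marker pen with blue cap lying on the bench between tray and pan, 130 mm long along its x, 21 mm high. Origin: below its middle.
- flask: Bystander: stoppered conical glass flask, 84 mm wide, 150 mm high, standing at the back. Origin: centre of its underside.
- reagent: Bystander: amber reagent bottle, 72 mm wide, 150 mm high, standing at the back. Origin: centre of its underside.

How it is judged:
By the outcome, as a careful person would: the job done as asked, in the order asked, and still so for the second after the job is handed in, with the robot touching nothing.
It also fails if it takes over 72 s, if anything falls off the work surface, if the arm or the gripper's body presses on something with over 40 N, if the wrist force passes 120 N, or if a joint passes its speed limit or range.

### The arm

A 6-joint arm with a two-finger parallel gripper is mounted at the origin on the work surface. World frame = base frame: x ahead of the robot, y to its left, z up, the work surface at z = 0. Lengths are in m, angles in rad, forces in N, time in s.
With the tool pointing down it reaches from about 0.35 to 0.975 m from the base axis. Payload 4.9 kg.
Tool frame: the origin (TCP) lies midway between the tips of the shut fingers; the grasp point (between the pads) lies 19 mm behind it; z points along the fingers, y is the line along which they close (so a half turn about z gives the same grasp; the last joint's range is limited). The gripper opens to 85 mm and grips with 20 to 120 N. Pads are 22 mm wide; open, the fingers measure 114 mm over their backs; the gripper's body (76 mm by 85 mm) begins 54 mm behind the grasp point. The pads swing forward as they close: fully open they stand 13 mm farther back than shut.
Start: joints at [1.175, 0.053, 1.613, -0, 1.476, -0.119], TCP at [0.171, 0.601, 0.231] pointing down, gripper open.
Joint ranges: [-3.01, 3.01], [-1.01, 2.22], [0.06, 2.58], [-1.02, 4.17], [0.09, 2.62], [-3.14, 3.14]. Speed limits (rad/s): [2.57, 2.57, 3.14, 3.14, 3.14, 3.14].

### API

Orientations are given as a unit quaternion [w, x, y, z].
In Python, from plant import state, grab_frame, job_done, cut_out, place_of gives the robot as it stands.
- The arm moves only by the tool jog_arm, never from a script. Its argument "motion" is text: rows parted by semicolons, each of 7 numbers parted by spaces: the opening in per cent of the stroke, from 0 (shut) to 100 (fully open), then the shift along the tool's x, y, z as a fraction of full scale, then the turn, a rotation vector about the tool's x, y, z as a fraction of full scale. A call has exactly 5 rows; each row is the pose to reach, as a shift and turn from the pose commanded when the call began, along the tool's axes at that moment; what a row does not reach only later rows make up. Full scale, the value 1, is 50 cm for a shift and 1.5 rad for a turn. A row lasts 1/8 s, in which the tool goes at most 62.5 mm and 10.7 degrees, less where a joint would pass 70% of its speed; a pose out of reach is approached as far as the arm can. A call with a number of a shift or a turn outside -1 to 1 is refused whole. A call with a gripper value outside its range is refused whole. The fingers move at their own pace and stop on an object; the grip force is fixed at half the most. Time passes only in rows, so rows that repeat a pose let the fingers close, or fill a call up. It gives the time, the measured TCP pose, the force, the opening and the grip force at its end, in the units of the state.
- state(): the state, without advancing time (a new reading comes with each control period).
- grab_frame(name): name is "scene" or "top" or "wrist"; returns a dict with "color" (420x560x3 uint8, red, green, blue), "range_z" (420x560 float32, m along the optical axis (not along the pixel's ray), 0 where there is no reading), "intrinsics" (3x3 intrinsics, pixels), "world_from_camera" (4x4, takes a point from camera to world coordinates). Camera axes: x right, y up, looking along -z (the intrinsics and any distortion apply to the point x, -y, -z); pixel columns grow to the right and rows downward; lengths in m; the calibration is good to about 2 mm. A picture is of the moment at which its call begins.
- job_done(): hands the job in; it is judged then, once.
Trained networks look in the newest picture that a camera, given by its name, has taken for a name from the list of things; names that differ only in an ending like _2 or _b are one class to them, and where a whole thing is asked for, a point or a joint stands for the part that bears it (a point fixed in the world has none). Each returns a list of dicts, best first, with "p" (0 to 1); they miss things now and then, are a little off and sometimes report something else, mostly with a low value. They report only what shows in the picture. A call takes as long as a camera call.
- cut_out(camera, thing): "pixels" (420x560 bool, what is visible of it).
- place_of(camera, thing): "at" ([x, y, z] in m, in world coordinates, good to about 4 mm: a listed point, or the origin of a listed thing).
The state is a dict: "time": time; "joint_pos": joint angles; "joint_vel": joint speeds; "joint_efforts": joint torques, N m; "tool_pos": TCP position; "tool_rot": TCP orientation; "contact_force": force on the tool from outside, world axes, zero at the start; "ft_torque": the same for the moment, N m; "gripper_width": opening from 0.0 (shut) to 1.0 (fully open); "grasp_force": force on a finger pad.
Only numpy, scipy, OpenCV 4.12 (cv2) and the standard library are available. Lean on these libraries where they do the work, as an engineer would, in place of code of your own. Each camera call takes 0.05 s, during which the arm holds its last target. There are 200 camera calls.

## Working session

There is one attempt and no reset: what is moved stays moved. The work goes in short steps, Python scripts to look and compute and a tool call to move; the robot and the scene stay as the last step left them, time stands still between calls to the robot, and variables do not carry over. Pictures are saved under pics/ and viewed, at most 10 in all, crops included, and the job is handed in when it is done.

Besides the shell and the picture viewer there is one more tool, called after ">>>" as name(argument=value, ...) on one line, values as JSON. jog_arm: Moves the arm, as the interface text tells. Shift numbers are shares of 50 cm and turn numbers shares of 1.5 rad, none past 1 either way. Its arguments: {"type":"object","properties":{"motion":{"type":"string"}},"required":["motion"]}

```bash
mkdir -p pics
cat > h.py <<'E'
import numpy as np,cv2
from plant import *
def snap(c,fn):
    f=grab_frame(c); cv2.imwrite('pics/'+fn,f['color'][:,:,::-1]); return f
def pts(f):
    K=f['intrinsics'];z=f['range_z'];v,u=np.mgrid[:420,:560]
    p=np.stack([(u-K[0,2])/K[0,0]*z,-(v-K[1,2])/K[1,1]*z,-z,np.ones_like(z)],-1)
    return (p@f['world_from_camera'].T)[...,:3]
E
python3 - <<'E'
from h import *
np.set_printoptions(precision=4,suppress=True)
f=snap('top','top1.png'); P=pts(f)
np.save('top.npy',P)
for n in ['tray','tray_corner','tray_post','pan','dish','marker','flask','reagent','big1_center','small1_center']:
    r=place_of('top',n); print(n,[(np.round(d['at'],3).tolist(),round(d['p'],2)) for d in r[:4]])
for n in ['tray','pan']:
    m=cut_out('top',n)[0]['pixels']; q=P[m]; zmax=.02 
    q=q[(q[:,2]>.02)&(q[:,2]<.07)]
    print(n,cv2.minAreaRect(q[:,:2].astype(np.float32)),np.median(q[:,2]))
m=(P[...,2]>.1)&(P[...,2]<.118); print(m.sum())
m=cut_out('top','tray')[0]['pixels']&(P[...,2]>.1); q=P[m]; print(cv2.minAreaRect(q[:,:2].astype(np.float32)),q.mean(0))
print(state()['tool_rot'],state()['tool_pos'])
E
```

```text
tray [([0.58, 0.191, -0.001], 0.73)]
tray_corner [([0.678, 0.308, -0.0], 0.88)]
tray_post [([0.582, 0.19, 0.085], 0.86), ([0.66, 0.146, 0.013], 0.59)]
pan [([0.529, -0.266, 0.003], 0.73)]
dish [([0.498, -0.021, 0.001], 0.77), ([0.524, 0.138, 0.017], 0.32)]
marker [([0.639, -0.028, -0.002], 0.77), ([0.522, 0.138, 0.017], 0.23)]
flask [([0.788, -0.005, -0.001], 0.83), ([0.554, 0.132, 0.017], 0.66)]
reagent [([0.798, 0.132, 0.002], 0.95), ([0.639, -0.028, 0.001], 0.71)]
big1_center [([0.658, 0.227, 0.02], 0.56), ([0.64, -0.026, -0.002], 0.41)]
small1_center [([0.616, 0.147, 0.017], 0.43), ([0.525, 0.137, 0.018], 0.32)]
tray ((0.5852199196815491, 0.1925000548362732), (0.21047325432300568, 0.2099190056324005), 5.414466857910156) 0.03866984039050525
pan ((0.6573346257209778, 0.23080269992351532), (0.03285644203424454, 0.03217875584959984), 24.65248680114746) 0.0352401473934193
1559
((0.4823765158653259, 0.12280244380235672), (0.27891552448272705, 0.03223073109984398), 33.96403884887695) [0.5555 0.1693 0.2531]
[-0.      0.138   0.9904 -0.    ] [0.1708 0.6012 0.2313]
```

View pics/top1.png

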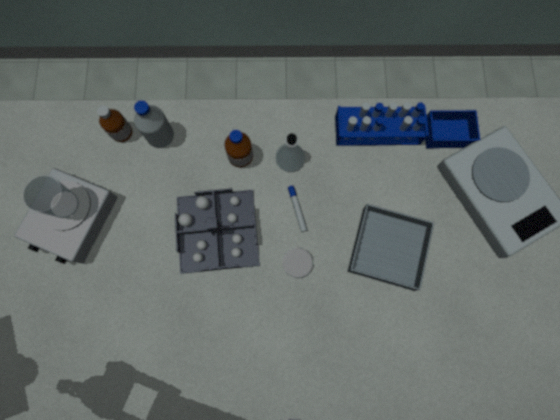

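The top view shows the tray at (218,230) with the large balls at top left (203,202) and (186,220). The dish is at (297,263), the marker at (297,208), and the pan is centred at (391,248), turned about -13.6°. The tray is yawed about +5.5°. I'm starting the approach.

>>> jog_arm(motion="100 -0.08 -0.04 0 0 0 0.08; 100 -0.18 -0.1 0 0 0 0.16; 100 -0.29 -0.16 0 0 0 0.24; 100 -0.4 -0.22 0 0 0 0.32; 100 -0.51 -0.28 0 0 0 0.4")

```text
time: 1.32
tool_pos: [0.3787, 0.3957, 0.2316]
tool_rot: [0.0, 0.426, 0.905, 0.0]
contact_force: [0.4, 0.7, -1.0]
gripper_width: 1.0
grasp_force: 0.0
```

```bash
cat >> h.py <<'E'
from scipy.spatial.transform import Rotation as R
np.set_printoptions(precision=4,suppress=True)
def rot(q): return R.from_quat(np.r_[q[1:],q[0]])
def down(yaw): return R.from_matrix(np.array([[np.sin(yaw),np.cos(yaw),0],[-np.cos(yaw),np.sin(yaw),0],[0,0,-1]]))
def delta(p,Rt,p0=None,R0=None):
    s=state()
    if p0 is None: p0,R0=np.array(s['tool_pos']),rot(s['tool_rot'])
    return np.r_[R0.inv().apply(np.array(p)-p0)/.5,(R0.inv()*Rt).as_rotvec()/1.5]
E
python3 - <<'E'
from h import *
s=state();print(s['tool_pos'],s['tool_rot'],s['joint_pos'])
print(delta([.582,.191,.2],down(.097)))
E
```

```text
[0.3787 0.3957 0.2316] [0.0002 0.4262 0.9046 0.0004] [ 0.6715 -0.1331  1.7929  0.      1.4809 -0.0189]Traceback (most recent call last):
  File "<stdin>", line 3, in <module>
  File "h.py", line 12, in down
    def down(yaw): return R.from_matrix(np.array([[np.sin(yaw),np.cos(yaw),0],[-np.cos(yaw),np.sin(yaw),0],[0,0,-1]]))
                          ~~~~~~~~~~~~~^^^^^^^^^^^^^^^^^^^^^^^^^^^^^^^^^^^^^^^^^^^^^^^^^^^^^^^^^^^^^^^^^^^^^^^^^^^^^^^
  File "scipy/spatial/transform/_rotation.pyx", line 1143, in scipy.spatial.transform._rotation.Rotation.from_matrix
ValueError: Non-positive determinant (left-handed or null coordinate frame) in rotation matrix 0: [[ 0.0968  0.9953  0.    ]
 [-0.9953  0.0968  0.    ]
 [ 0.      0.     -1.    ]].
```

```bash
sed -i 's/^def down.*/def down(y): c,s=np.cos(y),np.sin(y); return R.from_matrix(np.array([[-s,c,0],[c,s,0],[0,0,-1]]))/' h.py
python3 - <<'E'
from h import *
print(delta([.582,.191,.2],down(.097)))
E
```

```text
[-0.5746  0.0528  0.0633  0.0006 -0.0002  0.3955]
```

>>> jog_arm(motion="100 -0.12 0.01 0.012 0 0 0.08; 100 -0.24 0.02 0.024 0 0 0.16; 100 -0.36 0.03 0.036 0 0 0.24; 100 -0.48 0.042 0.05 0 0 0.32; 100 -0.575 0.053 0.063 0 0 0.396")

```text
time: 1.95
tool_pos: [0.5832, 0.1911, 0.1997]
tool_rot: [0.0, 0.673, 0.74, 0.0]
contact_force: [0.3, 0.1, -0.3]
gripper_width: 1.003
grasp_force: 0.0
```

Run:
```python
from h import *
f=snap('wrist','w1.png')
for c in ['wrist','top']:
  if c=='top': grab_frame('top')
  for n in ['tray_post','tray_corner','tray']:
    r=place_of(c,n); print(c,n,[(np.round(d['at'],4).tolist(),round(d['p'],2)) for d in r[:2]])
P=pts(f); m=(P[...,2]>.1)&(P[...,2]<.118)&(np.hypot(P[...,0]-.582,P[...,1]-.191)<.04); q=P[m]
if len(q): print(len(q),cv2.minAreaRect(q[:,:2].astype(np.float32)))
s=state();print(s['tool_pos'],s['tool_rot'],s['joint_pos'])
print(delta([.582,.191,.066],down(.097)))
```

```text
wrist tray_post [([0.5833, 0.1882, 0.0879], 0.85)]
wrist tray_corner [([0.68, 0.3062, -0.0036], 0.88)]
wrist tray [([0.5871, 0.1915, 0.0007], 0.6)]
top tray_post [([0.5855, 0.1906, 0.0851], 0.97)]
top tray_corner []
top tray [([0.5806, 0.19, -0.0018], 0.64)]
1529 ((0.5825570225715637, 0.19170930981636047), (0.02603539265692234, 0.026590261608362198), 5.789412021636963)
[0.5811 0.1942 0.2002] [0.     0.6701 0.7422 0.0002] [0.2011 0.0442 1.6741 0.0002 1.4229 0.099 ]
[-0.0066  0.001   0.2684  0.0003 -0.0002  0.0033]
```

View pics/w1.png

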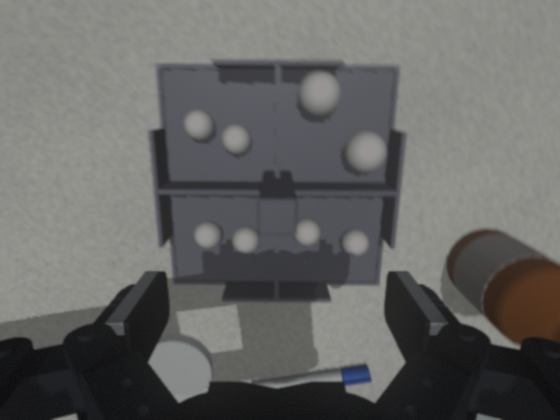

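The wrist view shows the post at (277,200), centred between the fingers at (150,310) and (405,310), with the large balls at (320,93) and (367,151). The measured post is (0.5826, 0.1917) with yaw 5.8°, so I'm descending.

>>> jog_arm(motion="100 0 0 0.05 0 0 0.002; 100 0 0.001 0.11 0 0 0.002; 100 0 0.001 0.17 0 0 0.002; 100 0 0.001 0.23 0 0 0.002; 100 0 0.001 0.268 0 0 0.002")

```text
time: 2.98
tool_pos: [0.581, 0.194, 0.0644]
tool_rot: [-0.0, 0.671, 0.741, -0.001]
contact_force: [0.3, -0.2, -0.6]
gripper_width: 1.003
grasp_force: 0.0
```

>>> jog_arm(motion="0 0 0 0 0 0 0; 0 0 0 0 0 0 0; 0 0 0 0 0 0 0; 0 0 0 0 0 0 0; 0 0 0 0 0 0 0")

```text
time: 3.6
tool_pos: [0.5832, 0.1933, 0.0676]
tool_rot: [0.001, 0.672, 0.741, 0.001]
contact_force: [-1.7, -0.1, 6.5]
gripper_width: 0.295
grasp_force: 61.2
```

>>> jog_arm(motion="0 0 0 -0.006 0 0 0; 0 0 0 -0.02 0 0 0; 0 0 0 -0.04 0 0 0; 0 0 0 -0.06 0 0 0; 0 0 0 -0.08 0 0 0")

```text
time: 4.22
tool_pos: [0.5824, 0.1932, 0.1067]
tool_rot: [0.0, 0.672, 0.741, 0.0]
contact_force: [0.2, -0.2, -6.2]
gripper_width: 0.294
grasp_force: 59.7
```

>>> jog_arm(motion="0 0 0 -0.02 0 0 0; 0 0 0 -0.04 0 0 0; 0 0 0 -0.06 0 0 0; 0 0 0 -0.08 0 0 0; 0 0 0 -0.1 0 0 0")

```text
time: 4.85
tool_pos: [0.5822, 0.1931, 0.1564]
tool_rot: [-0.0, 0.672, 0.741, -0.0]
contact_force: [-0.1, -0.3, -5.6]
gripper_width: 0.296
grasp_force: 59.7
```

Run:
```python
from h import *
f=snap('scene','s1.png'); s=state(); print(s['tool_pos'],s['tool_rot'],s['joint_pos'],s['contact_force'],s['ft_torque'],s['gripper_width'])
P=np.load('top.npy')
# pan rim: fit from top cloud
m=(P[...,2]>.045)&(P[...,2]<.065)&(abs(P[...,0]-.529)<.15)&(abs(P[...,1]+.266)<.15)
q=P[m];print('pan',len(q),cv2.minAreaRect(q[:,:2].astype(np.float32)))
# tilt plan: d toward base from pan
pan=np.array([.529,-.266])
```

```text
[0.5831 0.1933 0.1583] [0.0008 0.672  0.7406 0.0011] [0.1991 0.0805 1.7081 0.     1.3503 0.1021] [ 0.9362  0.2228 -5.3754] [-0.0245 -0.0443  0.0248] 0.29384887106315793
pan 627 ((0.5328786373138428, -0.2644294500350952), (0.18167626857757568, 0.18120022118091583), 73.13275909423828)
```

View pics/s1.png

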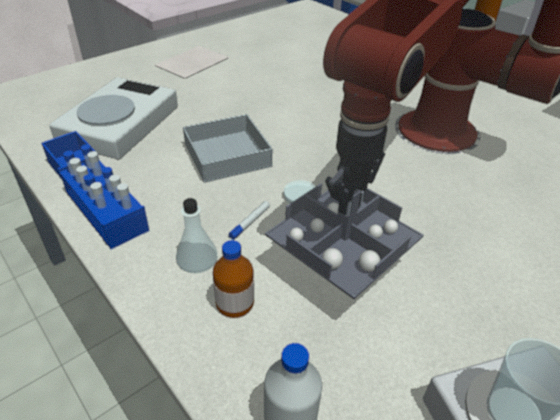

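The scene view shows the tray lifted level, about 90 mm up, at (345,235), with all 8 balls still in their compartments. The dish, marker, flask and bottle are undisturbed. Next I'll plan the carry and the tilt.

```bash
cat > plan.py <<'E'
from h import *
pan=np.array([.531,-.265]); yaw=1.885; az=yaw+np.pi/4
d=np.array([np.cos(az),np.sin(az),0]); Z=np.array([0,0,1.])
C=np.r_[pan,.075]-.015*d
def tilt(t):
    t=np.radians(t); u=np.sin(t)*d+np.cos(t)*Z; dd=np.cos(t)*d-np.sin(t)*Z
    g=C-.1485*dd+.085*u
    return g-.019*u, R.from_rotvec(np.cross(Z,d)*t)*down(yaw)
def show(poses,p0,R0):
    for i in range(0,len(poses),5):
        rows=[np.round(delta(p,r,p0,R0),3) for p,r in poses[i:i+5]]
        print('; '.join('0 '+' '.join(f'{v:g}' for v in x+0.) for x in rows))
        p0=p0+.5*R0.apply(rows[-1][:3]); R0=R0*R.from_rotvec(1.5*rows[-1][3:])
    print(p0,R0.as_quat())
E
python3 - <<'E'
from plan import *
from scipy.interpolate import CubicSpline
p20,_=tilt(20); H=np.r_[p20[:2],.221]; print(p20,H,tilt(48)[0])
p0=np.array([.5825,.1925,.157])
W=np.array([p0,[.565,.10,.19],[.56,-.05,.221],[.575,-.2,.221],H])
l=np.r_[0,np.cumsum(np.linalg.norm(np.diff(W,axis=0),axis=1))];l/=l[-1]; S=CubicSpline(l,W)
m=lambda x:10*x**3-15*x**4+6*x**5
show([(S(m(k/25)),down(.097+m(k/25)*(yaw-.097))) for k in range(1,26)],p0,down(.097))
E
```

```text
[ 0.6486 -0.3249  0.1878] [ 0.6486 -0.3249  0.221 ] [ 0.5892 -0.2947  0.2295]
0 -0.001 0 0 0 0 -0.001; 0 -0.004 -0.002 -0.002 0 0 -0.005; 0 -0.014 -0.005 -0.006 0 0 -0.017; 0 -0.031 -0.011 -0.012 0 0 -0.038; 0 -0.056 -0.02 -0.022 0 0 -0.069
0 -0.034 -0.014 -0.013 0 0 -0.042; 0 -0.077 -0.031 -0.029 0 0 -0.095; 0 -0.129 -0.048 -0.047 0 0 -0.158; 0 -0.191 -0.066 -0.065 0 0 -0.23; 0 -0.26 -0.083 -0.082 0 0 -0.309
0 -0.059 -0.048 -0.014 0 0 -0.085; 0 -0.124 -0.098 -0.024 0 0 -0.173; 0 -0.19 -0.147 -0.029 0 0 -0.263; 0 -0.258 -0.193 -0.029 0 0 -0.351; 0 -0.325 -0.233 -0.026 0 0 -0.436
0 -0.033 -0.064 0.003 0 0 -0.079; 0 -0.069 -0.119 0.005 0 0 -0.151; 0 -0.106 -0.163 0.007 0 0 -0.214; 0 -0.141 -0.196 0.007 0 0 -0.267; 0 -0.173 -0.221 0.006 0 0 -0.309
0 -0.015 -0.026 -0.002 0 0 -0.031; 0 -0.026 -0.044 -0.003 0 0 -0.052; 0 -0.033 -0.053 -0.004 0 0 -0.064; 0 -0.035 -0.057 -0.004 0 0 -0.068; 0 -0.036 -0.058 -0.004 0 0 -0.069
[ 0.6487 -0.325   0.221 ] [-0.1565  0.9877  0.      0.    ]
```

>>> jog_arm(motion="0 -0.001 0 0 0 0 -0.001; 0 -0.004 -0.002 -0.002 0 0 -0.005; 0 -0.014 -0.005 -0.006 0 0 -0.017; 0 -0.031 -0.011 -0.012 0 0 -0.038; 0 -0.056 -0.02 -0.022 0 0 -0.069")

```text
time: 5.52
tool_pos: [0.5746, 0.1638, 0.1664]
tool_rot: [-0.0, 0.632, 0.775, -0.0]
contact_force: [0.3, 0.6, -5.1]
gripper_width: 0.298
grasp_force: 59.6
```

>>> jog_arm(motion="0 -0.034 -0.014 -0.013 0 0 -0.042; 0 -0.077 -0.031 -0.029 0 0 -0.095; 0 -0.129 -0.048 -0.047 0 0 -0.158; 0 -0.191 -0.066 -0.065 0 0 -0.23; 0 -0.26 -0.083 -0.082 0 0 -0.309")

```text
time: 6.15
tool_pos: [0.5598, 0.0275, 0.208]
tool_rot: [0.0, 0.436, 0.9, -0.0]
contact_force: [0.8, 0.3, -6.1]
gripper_width: 0.297
grasp_force: 59.6
```

>>> jog_arm(motion="0 -0.059 -0.048 -0.014 0 0 -0.085; 0 -0.124 -0.098 -0.024 0 0 -0.173; 0 -0.19 -0.147 -0.029 0 0 -0.263; 0 -0.258 -0.193 -0.029 0 0 -0.351; 0 -0.325 -0.233 -0.026 0 0 -0.436")

```text
time: 6.78
tool_pos: [0.5684, -0.1729, 0.221]
tool_rot: [0.0, 0.124, 0.992, -0.0]
contact_force: [0.8, -0.1, -5.1]
gripper_width: 0.3
grasp_force: 59.6
```

>>> jog_arm(motion="0 -0.033 -0.064 0.003 0 0 -0.079; 0 -0.069 -0.119 0.005 0 0 -0.151; 0 -0.106 -0.163 0.007 0 0 -0.214; 0 -0.141 -0.196 0.007 0 0 -0.267; 0 -0.173 -0.221 0.006 0 0 -0.309")

```text
time: 7.4
tool_pos: [0.6247, -0.301, 0.2172]
tool_rot: [-0.0, -0.106, 0.994, 0.0]
contact_force: [-0.7, -0.4, -4.1]
gripper_width: 0.298
grasp_force: 59.6
```

>>> jog_arm(motion="0 -0.015 -0.026 -0.002 0 0 -0.031; 0 -0.026 -0.044 -0.003 0 0 -0.052; 0 -0.033 -0.053 -0.004 0 0 -0.064; 0 -0.035 -0.057 -0.004 0 0 -0.068; 0 -0.036 -0.058 -0.004 0 0 -0.069")

```text
time: 8.02
tool_pos: [0.6483, -0.3241, 0.2198]
tool_rot: [-0.0, -0.157, 0.988, 0.0]
contact_force: [-0.2, -0.4, -6.1]
gripper_width: 0.298
grasp_force: 59.7
```

Run:
```python
from plan import *
f=snap('top','t2.png')
for n in ['tray_corner','tray_post','pan']:
    r=place_of('top',n); print(n,[(np.round(x['at'],3).tolist(),round(x['p'],2)) for x in r[:2]])
s=state(); print(s['tool_pos'],s['tool_rot'],s['joint_pos'],s['ft_torque'])
p0=np.array([.6487,-.325,.221]); R0=R.from_quat([-.1565,.9877,0,0])
m=lambda x:10*x**3-15*x**4+6*x**5
p20,_=tilt(20);P=[]
for k in range(1,11):
    a=20*m(k/10); q,r=tilt(a); p=p0+(p20-p0)*m(k/10); P.append((p,r))
for k in range(1,16):
    P.append(tilt(20+28*k/15))
show(P,p0,R0)
```

```text
tray_corner [([0.521, -0.253, 0.152], 0.71)]
tray_post [([0.652, -0.319, 0.236], 0.94)]
pan [([0.53, -0.266, 0.0], 0.66)]
[ 0.6483 -0.324   0.2198] [-0.     -0.1565  0.9877  0.0001] [-0.5661  0.2889  1.3673  0.      1.4855 -2.4513] [ 0.0388 -0.1207 -0.0556]
0 0 0 0.001 0.001 -0.001 0; 0 0 0 0.004 0.01 -0.01 0; 0 0 0 0.011 0.027 -0.027 0; 0 0 0 0.021 0.052 -0.052 0; 0 0 0 0.033 0.082 -0.082 0
0 0.002 0.002 0.012 0.03 -0.03 0; 0 0.003 0.003 0.022 0.056 -0.056 0; 0 0.004 0.004 0.029 0.073 -0.073 0; 0 0.004 0.004 0.032 0.081 -0.081 0; 0 0.004 0.004 0.033 0.083 -0.083 0
0 0.003 0.003 -0.01 0.015 -0.015 0; 0 0.007 0.007 -0.019 0.03 -0.03 0; 0 0.01 0.01 -0.029 0.046 -0.046 0; 0 0.014 0.014 -0.038 0.061 -0.061 0; 0 0.018 0.018 -0.047 0.076 -0.076 0
0 0.003 0.003 -0.009 0.016 -0.016 0; 0 0.007 0.007 -0.019 0.031 -0.031 0; 0 0.01 0.01 -0.028 0.046 -0.046 0; 0 0.014 0.014 -0.037 0.062 -0.062 0; 0 0.018 0.018 -0.046 0.077 -0.077 0
0 0.003 0.003 -0.01 0.016 -0.015 0; 0 0.007 0.007 -0.019 0.031 -0.031 0; 0 0.01 0.01 -0.028 0.046 -0.046 0; 0 0.014 0.014 -0.038 0.062 -0.062 0; 0 0.018 0.018 -0.047 0.077 -0.077 0
[ 0.5891 -0.2946  0.2297] [-0.143   0.9023 -0.2391  0.3291]
```

View pics/t2.png

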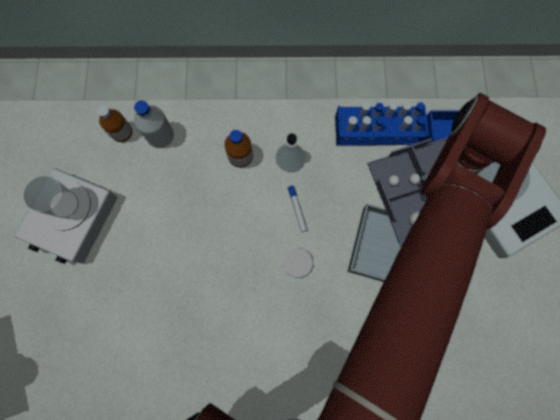

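The top view shows the tray corner over the pan, with the pan at (375,245) partly hidden. The detector puts the corner at (0.521, -0.253), which matches the plan, so I'm tilting.

>>> jog_arm(motion="0 0 0 0.001 0.001 -0.001 0; 0 0 0 0.004 0.01 -0.01 0; 0 0 0 0.011 0.027 -0.027 0; 0 0 0 0.021 0.052 -0.052 0; 0 0 0 0.033 0.082 -0.082 0")

```text
time: 8.85
tool_pos: [0.6484, -0.3243, 0.2033]
tool_rot: [0.071, -0.156, 0.984, -0.052]
contact_force: [-0.4, -1.2, -5.7]
gripper_width: 0.297
grasp_force: 59.7
```

>>> jog_arm(motion="0 0.002 0.002 0.012 0.03 -0.03 0; 0 0.003 0.003 0.022 0.056 -0.056 0; 0 0.004 0.004 0.029 0.073 -0.073 0; 0 0.004 0.004 0.032 0.081 -0.081 0; 0 0.004 0.004 0.033 0.083 -0.083 0")

```text
time: 9.48
tool_pos: [0.6483, -0.3243, 0.1868]
tool_rot: [0.141, -0.154, 0.973, -0.102]
contact_force: [0.4, -1.3, -4.7]
gripper_width: 0.297
grasp_force: 59.9
```

>>> jog_arm(motion="0 0.003 0.003 -0.01 0.015 -0.015 0; 0 0.007 0.007 -0.019 0.03 -0.03 0; 0 0.01 0.01 -0.029 0.046 -0.046 0; 0 0.014 0.014 -0.038 0.061 -0.061 0; 0 0.018 0.018 -0.047 0.076 -0.076 0")

```text
time: 10.1
tool_pos: [0.6302, -0.315, 0.2045]
tool_rot: [0.205, -0.151, 0.955, -0.149]
contact_force: [0.3, 0.3, -4.5]
gripper_width: 0.294
grasp_force: 59.9
```

Run:
```python
from plan import *
f=snap('scene','s2.png'); s=state(); print(s['tool_pos'],rot(s['tool_rot']).as_matrix()[:,2],tilt(29.33)[0],s['ft_torque'],s['gripper_width'])
```

```text
[ 0.6297 -0.3146  0.2044] [ 0.4374 -0.2227 -0.8713] [ 0.6309 -0.3159  0.2053] [0.3515 0.6852 0.027 ] 0.2943919820718152
```

View pics/s2.png

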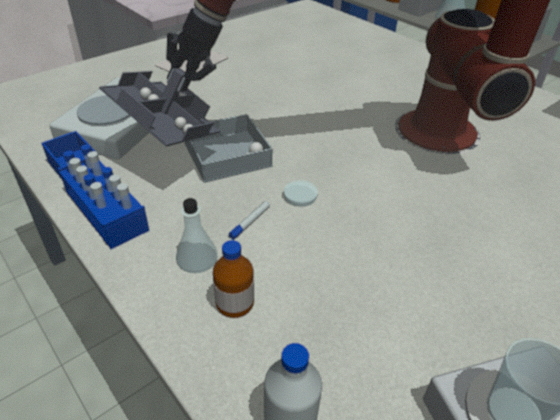

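One large ball is already in the pan at (257,147), and the visible small balls are held by the dividers. I'm continuing the tilt.

>>> jog_arm(motion="0 0.003 0.003 -0.009 0.016 -0.016 0; 0 0.007 0.007 -0.019 0.031 -0.031 0; 0 0.01 0.01 -0.028 0.046 -0.046 0; 0 0.014 0.014 -0.037 0.062 -0.062 0; 0 0.018 0.018 -0.046 0.077 -0.077 0")

```text
time: 10.78
tool_pos: [0.6103, -0.3049, 0.2181]
tool_rot: [0.268, -0.148, 0.932, -0.195]
contact_force: [-1.0, 0.5, -4.4]
gripper_width: 0.292
grasp_force: 60.1
```

>>> jog_arm(motion="0 0.003 0.003 -0.01 0.016 -0.015 0; 0 0.007 0.007 -0.019 0.031 -0.031 0; 0 0.01 0.01 -0.028 0.046 -0.046 0; 0 0.014 0.014 -0.038 0.062 -0.062 0; 0 0.018 0.018 -0.047 0.077 -0.077 0")

```text
time: 11.4
tool_pos: [0.5884, -0.2938, 0.2286]
tool_rot: [0.33, -0.143, 0.902, -0.24]
contact_force: [-0.5, -0.3, -4.8]
gripper_width: 0.293
grasp_force: 60.0
```

>>> jog_arm(motion="0 0 0 0 0 0 0; 0 0 0 0 0 0 0; 0 0 0 0 0 0 0; 0 0 0 0 0 0 0; 0 0 0 0 0 0 0")

```text
time: 12.02
tool_pos: [0.5889, -0.294, 0.2285]
tool_rot: [0.329, -0.143, 0.902, -0.239]
contact_force: [0.0, 0.2, -4.7]
gripper_width: 0.293
grasp_force: 60.2
```

Run:
```python
from plan import *
f=snap('scene','s3.png'); s=state(); print(s['tool_pos'],s['tool_rot'],s['ft_torque'],s['gripper_width'])
img=f['color'][40:200,90:330]; cv2.imwrite('pics/s3c.png',cv2.resize(img,(720,480),interpolation=3)[:,:,::-1])
```

```text
[ 0.5889 -0.294   0.2285] [ 0.3291 -0.143   0.9023 -0.2391] [ 0.4898  0.9406 -0.0417] 0.2967571649440322
```

View pics/s3c.png

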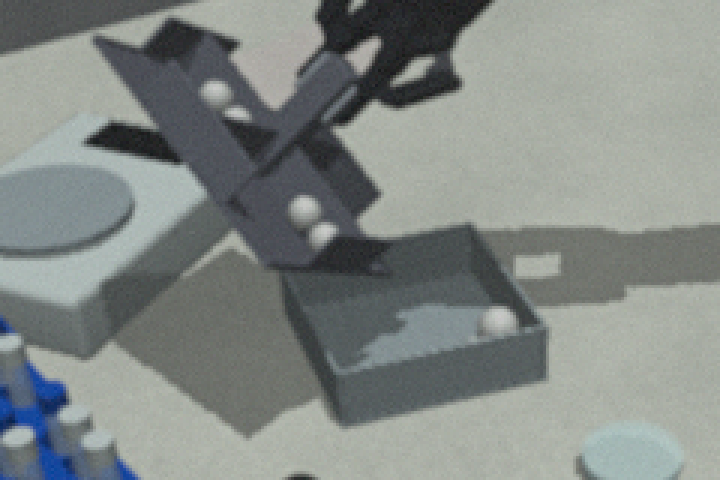

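One ball is visible in the pan at crop (498,322), and the small balls at (215,95) and (305,210) are held. I'll check for the second large ball with the wrist camera.

Run:
```python
from plan import *
f=snap('wrist','w2.png'); g=snap('top','t3.png')
for c in ['wrist','top']:
    r=place_of(c,'big1_center'); print(c,[(np.round(x['at'],3).tolist(),round(x['p'],2)) for x in r[:6]])
    r=place_of(c,'small1_center'); print(c,[(np.round(x['at'],3).tolist(),round(x['p'],2)) for x in r[:8]])
F=[]
for i in range(1): print(state()['contact_force'])
```

```text
wrist []
wrist [([0.633, -0.251, 0.169], 0.58)]
top [([0.479, -0.217, 0.019], 0.61)]
top [([0.632, -0.254, 0.173], 0.53)]
[ 0.5731 -1.3956 -5.154 ]
```

View pics/w2.png

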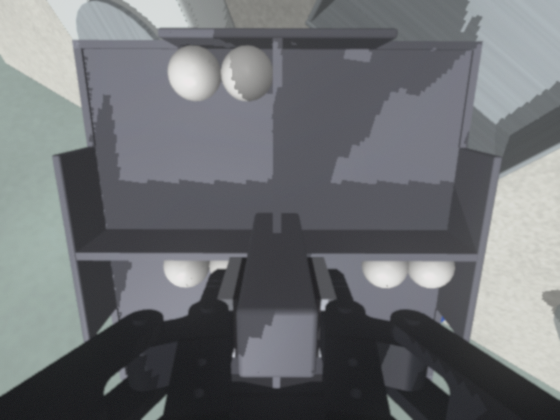

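The large-ball compartment (upper right) is empty. Its upper-left neighbour holds two small balls at (193,73) and (247,73), the lower right has two at (385,272) and (432,272), and the lower left has one plus one partly hidden at (215,268). I'm planning the return.

Run:
```python
from plan import *
from scipy.interpolate import CubicSpline
p0=np.array([.5891,-.2946,.2297]); R0=R.from_quat([-0.143,.9023,-.2391,.3291])
m=lambda x:10*x**3-15*x**4+6*x**5
p20,_=tilt(20);H=np.r_[p20[:2],.221];P=[]
for k in range(1,21):
    a=48*(1-m(k/20)); q,r=tilt(a)
    if a<20: b=1-a/20; q=p20+(H-p20)*b
    P.append((q,r))
W=np.array([H,[.575,-.2,.221],[.56,-.05,.221],[.56,.1,.2],[.56,.2,.12]])
l=np.r_[0,np.cumsum(np.linalg.norm(np.diff(W,axis=0),axis=1))];l/=l[-1]; S=CubicSpline(l,W)
for k in range(1,26): P.append((S(m(k/25)),down(yaw)))
for k in range(1,11): P.append((np.array([.56,.2,.12-.054*m(k/10)]),down(yaw)))
show(P,p0,R0)
```

```text
0 0 0 0.001 0 0.001 0; 0 -0.001 -0.001 0.003 -0.003 0.003 0; 0 -0.002 -0.002 0.007 -0.011 0.011 0; 0 -0.004 -0.004 0.015 -0.023 0.023 0; 0 -0.007 -0.007 0.027 -0.041 0.041 0
0 -0.005 -0.005 0.015 -0.023 0.023 0; 0 -0.009 -0.009 0.033 -0.052 0.052 0; 0 -0.013 -0.013 0.055 -0.084 0.084 0; 0 -0.017 -0.017 0.079 -0.12 0.12 0; 0 -0.019 -0.019 0.104 -0.156 0.157 0
0 -0.007 -0.007 0.019 -0.037 0.036 0; 0 -0.011 -0.011 0.006 -0.073 0.072 0; 0 -0.014 -0.014 -0.006 -0.105 0.104 0; 0 -0.018 -0.018 -0.016 -0.134 0.133 0; 0 -0.02 -0.02 -0.025 -0.157 0.156 0
0 -0.001 -0.001 -0.007 -0.018 0.018 0; 0 -0.001 -0.001 -0.012 -0.03 0.03 0; 0 -0.001 -0.001 -0.015 -0.038 0.038 0; 0 -0.001 -0.001 -0.016 -0.04 0.041 0; 0 -0.001 -0.001 -0.017 -0.041 0.041 0
0 0 0 0 0 0 0; 0 0.002 0.005 0.001 0 0 0; 0 0.008 0.016 0.001 0 0 0; 0 0.018 0.035 0.001 0 0 0; 0 0.03 0.065 0.001 0 0 0
0 0.014 0.039 0.001 0 0 0; 0 0.026 0.089 0.001 0 0 0; 0 0.033 0.149 0 0 0 0; 0 0.032 0.216 -0.001 0 0 0; 0 0.024 0.291 -0.001 0 0 0
0 -0.016 0.08 -0.001 0 0 0; 0 -0.038 0.163 -0.001 0 0 0; 0 -0.064 0.248 0.001 0 0 0; 0 -0.09 0.33 0.006 0 0 0; 0 -0.116 0.408 0.016 0 0 0
0 -0.023 0.07 0.017 0 0 0; 0 -0.043 0.13 0.04 0 0 0; 0 -0.059 0.179 0.069 0 0 0; 0 -0.072 0.218 0.099 0 0 0; 0 -0.081 0.246 0.128 0 0 0
0 -0.006 0.02 0.025 0 0 0; 0 -0.01 0.033 0.043 0 0 0; 0 -0.012 0.04 0.053 0 0 0; 0 -0.013 0.042 0.058 0 0 0; 0 -0.013 0.043 0.059 0 0 0
0 0 0 0 0 0 0; 0 0 0 0.006 0 0 0; 0 0 0 0.017 0 0 0; 0 0 0 0.034 0 0 0; 0 0 0 0.054 0 0 0
0 0 0 0.019 0 0 0; 0 0 0 0.036 0 0 0; 0 0 0 0.047 0 0 0; 0 0 0 0.053 0 0 0; 0 0 0 0.054 0 0 0
[0.5599 0.2001 0.0658] [-0.1564  0.9877  0.0001 -0.    ]
```

>>> jog_arm(motion="0 0 0 0.001 0 0.001 0; 0 -0.001 -0.001 0.003 -0.003 0.003 0; 0 -0.002 -0.002 0.007 -0.011 0.011 0; 0 -0.004 -0.004 0.015 -0.023 0.023 0; 0 -0.007 -0.007 0.027 -0.041 0.041 0")

```text
time: 13.0
tool_pos: [0.6009, -0.3002, 0.2232]
tool_rot: [0.296, -0.146, 0.919, -0.215]
contact_force: [-0.2, -0.1, -4.4]
gripper_width: 0.295
grasp_force: 60.2
```

>>> jog_arm(motion="0 -0.005 -0.005 0.015 -0.023 0.023 0; 0 -0.009 -0.009 0.033 -0.052 0.052 0; 0 -0.013 -0.013 0.055 -0.084 0.084 0; 0 -0.017 -0.017 0.079 -0.12 0.12 0; 0 -0.019 -0.019 0.104 -0.156 0.157 0")

```text
time: 13.62
tool_pos: [0.6422, -0.3213, 0.1948]
tool_rot: [0.167, -0.153, 0.966, -0.123]
contact_force: [0.7, 0.1, -4.8]
gripper_width: 0.298
grasp_force: 60.1
```

>>> jog_arm(motion="0 -0.007 -0.007 0.019 -0.037 0.036 0; 0 -0.011 -0.011 0.006 -0.073 0.072 0; 0 -0.014 -0.014 -0.006 -0.105 0.104 0; 0 -0.018 -0.018 -0.016 -0.134 0.133 0; 0 -0.02 -0.02 -0.025 -0.157 0.156 0")

```text
time: 14.25
tool_pos: [0.6495, -0.325, 0.2122]
tool_rot: [0.036, -0.156, 0.987, -0.026]
contact_force: [0.0, -0.2, -5.4]
gripper_width: 0.301
grasp_force: 60.0
```

>>> jog_arm(motion="0 -0.001 -0.001 -0.007 -0.018 0.018 0; 0 -0.001 -0.001 -0.012 -0.03 0.03 0; 0 -0.001 -0.001 -0.015 -0.038 0.038 0; 0 -0.001 -0.001 -0.016 -0.04 0.041 0; 0 -0.001 -0.001 -0.017 -0.041 0.041 0")

```text
time: 14.88
tool_pos: [0.648, -0.324, 0.2199]
tool_rot: [0.0, -0.156, 0.988, 0.0]
contact_force: [0.1, 0.0, -4.6]
gripper_width: 0.294
grasp_force: 60.0
```

>>> jog_arm(motion="0 0 0 0 0 0 0; 0 0.002 0.005 0.001 0 0 0; 0 0.008 0.016 0.001 0 0 0; 0 0.018 0.035 0.001 0 0 0; 0 0.03 0.065 0.001 0 0 0")

```text
time: 15.5
tool_pos: [0.6231, -0.2973, 0.2195]
tool_rot: [0.0, -0.156, 0.988, 0.0]
contact_force: [-0.2, 0.2, -4.1]
gripper_width: 0.296
grasp_force: 59.9
```

>>> jog_arm(motion="0 0.014 0.039 0.001 0 0 0; 0 0.026 0.089 0.001 0 0 0; 0 0.033 0.149 0 0 0 0; 0 0.032 0.216 -0.001 0 0 0; 0 0.024 0.291 -0.001 0 0 0")

```text
time: 16.12
tool_pos: [0.5664, -0.162, 0.2203]
tool_rot: [0.0, -0.156, 0.988, -0.0]
contact_force: [0.6, 0.7, -3.8]
gripper_width: 0.295
grasp_force: 60.0
```

>>> jog_arm(motion="0 -0.016 0.08 -0.001 0 0 0; 0 -0.038 0.163 -0.001 0 0 0; 0 -0.064 0.248 0.001 0 0 0; 0 -0.09 0.33 0.006 0 0 0; 0 -0.116 0.408 0.016 0 0 0")

```text
time: 16.75
tool_pos: [0.5589, 0.0505, 0.2127]
tool_rot: [0.001, -0.156, 0.988, -0.0]
contact_force: [0.4, 0.2, -4.7]
gripper_width: 0.295
grasp_force: 60.0
```

>>> jog_arm(motion="0 -0.023 0.07 0.017 0 0 0; 0 -0.043 0.13 0.04 0 0 0; 0 -0.059 0.179 0.069 0 0 0; 0 -0.072 0.218 0.099 0 0 0; 0 -0.081 0.246 0.128 0 0 0")

```text
time: 17.38
tool_pos: [0.5598, 0.1792, 0.1474]
tool_rot: [0.0, -0.157, 0.988, -0.0]
contact_force: [0.3, -0.6, -3.6]
gripper_width: 0.298
grasp_force: 60.0
```

>>> jog_arm(motion="0 -0.006 0.02 0.025 0 0 0; 0 -0.01 0.033 0.043 0 0 0; 0 -0.012 0.04 0.053 0 0 0; 0 -0.013 0.042 0.058 0 0 0; 0 -0.013 0.043 0.059 0 0 0")

```text
time: 18.0
tool_pos: [0.5599, 0.2005, 0.1188]
tool_rot: [0.0, -0.156, 0.988, -0.0]
contact_force: [0.6, 0.1, -4.4]
gripper_width: 0.298
grasp_force: 60.0
```

Run:
```python
from plan import *
f=snap('scene','s4.png'); s=state(); print(s['tool_pos'],s['tool_rot'],s['ft_torque'],s['gripper_width'],s['contact_force'])
g=snap('top','t4.png')
for c in ['scene','top']:
    print(c,[(np.round(x['at'],3).tolist(),round(x['p'],2)) for x in place_of(c,'big1_center')[:4]])
```

```text
[0.5599 0.2006 0.1189] [ 0.0003 -0.1561  0.9877  0.    ] [ 0.0197  0.0045 -0.044 ] 0.2941096879520398 [-0.035   0.3519 -4.8621]
scene [([0.471, -0.216, 0.019], 0.43)]
top [([0.475, -0.218, 0.024], 0.59)]
```

View pics/s4.png

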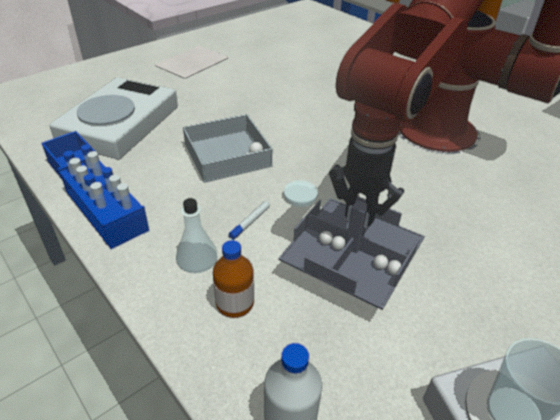

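The tray is level over the free spot with its small balls in place, and one large ball shows in the pan at (257,147). I need to find the second one, so I'm checking the pan in the top view while I lower the tray.

>>> jog_arm(motion="0 0 0 0 0 0 0; 0 0 0 0.006 0 0 0; 0 0 0 0.017 0 0 0; 0 0 0 0.034 0 0 0; 0 0 0 0.054 0 0 0")

```text
time: 18.82
tool_pos: [0.5595, 0.2007, 0.0907]
tool_rot: [-0.0, -0.156, 0.988, 0.0]
contact_force: [0.5, 0.7, -4.0]
gripper_width: 0.293
grasp_force: 60.0
```

Run:
```python
import cv2
a=cv2.imread('pics/t4.png')
cv2.imwrite('pics/t4c.png',cv2.resize(a[170:310,150:450],(780,364),interpolation=3))
```

```text
(no output)
```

View pics/t4c.png

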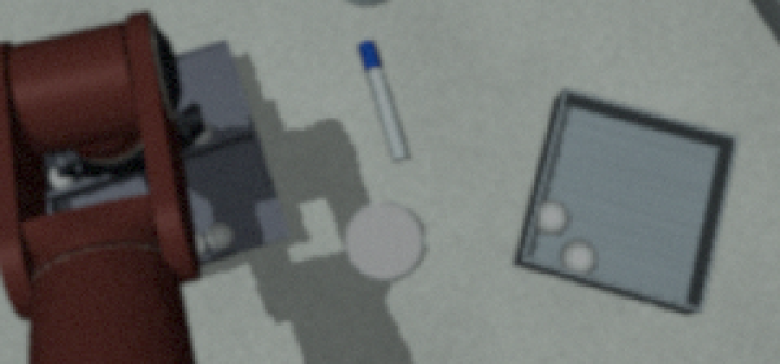

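Both large balls are in the pan, at crop (551,217) and (578,258). I'll finish lowering the tray, release it, and retreat.

>>> jog_arm(motion="0 0 0 0.019 0 0 0; 0 0 0 0.036 0 0 0; 0 0 0 0.045 0 0 0; 0 0 0 0.048 0 0 0; 0 0 0 0.048 0 0 0")

```text
time: 19.45
tool_pos: [0.56, 0.2008, 0.0679]
tool_rot: [0.0, -0.156, 0.988, 0.0]
contact_force: [-0.3, -0.2, -4.8]
gripper_width: 0.304
grasp_force: 60.0
```

>>> jog_arm(motion="0 0 0 0.001 0 0 0; 0 0 0 0.002 0 0 0; 0 0 0 0.003 0 0 0; 0 0 0 0.004 0 0 0; 0 0 0 0.004 0 0 0")

```text
time: 20.08
tool_pos: [0.5602, 0.2008, 0.0676]
tool_rot: [0.0, -0.156, 0.988, 0.0]
contact_force: [-4.4, -2.9, 8.0]
gripper_width: 0.298
grasp_force: 61.6
```

Contact (+8 N), so the tray is on the bench. Opening.

>>> jog_arm(motion="40 0 0 0 0 0 0; 60 0 0 0 0 0 0; 80 0 0 0 0 0 0; 100 0 0 0 0 0 0; 100 0 0 0 0 0 0")

```text
time: 20.7
tool_pos: [0.5596, 0.2008, 0.0655]
tool_rot: [0.0, -0.156, 0.988, 0.0]
contact_force: [0.3, 0.1, 0.2]
gripper_width: 1.002
grasp_force: 0.0
```

>>> jog_arm(motion="100 0 0 0 0 0 0; 100 0 0 -0.02 0 0 0; 100 0 0 -0.06 0 0 0; 100 0 0 -0.12 0 0 0; 100 0 0 -0.18 0 0 0")

```text
time: 21.32
tool_pos: [0.5601, 0.2009, 0.1583]
tool_rot: [0.001, -0.156, 0.988, 0.0]
contact_force: [0.3, 0.6, -0.7]
gripper_width: 0.998
grasp_force: 0.0
```

>>> jog_arm(motion="100 0 0 -0.08 0 0 0; 100 0 0 -0.16 0 0 0; 100 0 0 -0.22 0 0 0; 100 0 0 -0.25 0 0 0; 100 0 0 -0.25 0 0 0")

```text
time: 21.95
tool_pos: [0.5602, 0.2008, 0.2825]
tool_rot: [0.002, -0.156, 0.988, 0.0]
contact_force: [-0.4, 0.5, -0.7]
gripper_width: 1.005
grasp_force: 0.0
```

Run:
```python
from plan import *
f=snap('wrist','w5.png'); s=state(); print(s['time'],s['tool_pos'],s['gripper_width'],s['contact_force'])
P=pts(f); q=P[(P[...,2]>.1)&(P[...,2]<.118)&(np.hypot(P[...,0]-.56,P[...,1]-.2)<.04)]; print(cv2.minAreaRect(q[:,:2].astype(np.float32)),q[:,2].min(),q[:,2].max())
grab_frame('top')
for n in ['dish','marker','flask','reagent']: print(n,[np.round(x['at'],3).tolist() for x in place_of('top',n)[:1]])
```

```text
22.0 [0.5595 0.2007 0.2805] 1.0018483153343627 [-0.0779  0.0856 -0.9413]
((0.5629247426986694, 0.2031036913394928), (0.02656209096312523, 0.02598036825656891), 18.36726951599121) 0.1002293610839971 0.11223951239653152
dish []
marker [[0.638, -0.026, -0.002]]
flask [[0.792, -0.01, 0.002]]
reagent [[0.793, 0.131, 0.0]]
```

View pics/w5.png

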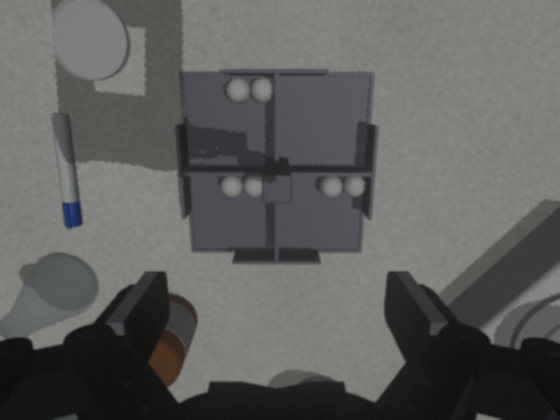

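The tray stands level on the bench with two small balls in each of three compartments, at (250,89), (243,186) and (343,186), and the large-ball compartment at upper right is empty. The dish, marker, flask and bottle are in place, so I'm handing in.

```bash
python3 -c "
from plant import *
print(job_done())"
```

```text
the job is handed in; nothing more can be done
None
```

The job is handed in: both large balls are in the pan, all six small balls are in their own compartments, the tray stands level and released on the bench, and the dish, marker, flask and bottle were left in place (robot clock 22 s of the 72 s allowed).

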